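Set a plate on copper backing in the tack-up jig and hold the sprung jaw open

TASK

Get the tack-up jig ready for me: lay the copper backing sheet flat on the bed of the jig, lengthways between the four locating pins with its far end close to the stop bar, then lay the steel test plate flat and square on top of it, also close to the stop bar; set both down, don't drop them. Then pull the jig's sprung cross-bar handle out towards you until its pointer is level with the index mark and finish holding it there, without letting go, so that the jaw stays open and I can stand the tube in. Leave everything else on the bench where it is.

Things in the scene. Friction and masses are not known exactly. Their poses are not given: they have to be found in the camera images.
- jig: Tack-up jig bolted down. Origin on the bench under its middle; x runs from its handle end (-x, nearer the robot) to its stop-bar end (+x), y to its left, z up. Bed: steel slab, x -155 to 175 mm, 110 mm wide, top 12 mm above the bench. On it along x: cross-bar handle (-100), guide block (-51 to -21, 104 mm wide, top 68 mm above the bench), sprung jaw, open nest, stop bar
- nest (a point): Middle of the nest, on the bed's top face (12 mm above the bench), jig x = 97, y = 0 mm. The test plate's centre belongs over it, the copper sheet's centre 5 mm nearer the handle: either then ends about 4 mm short of the stop bar. Four locating pins, 8 mm thick, tops 24 mm above the bench, stand at jig x = 55 and 135, y = -43 and +43. Axes as the jig's
- stop (a point): Middle of the stop bar's face towards the nest, at its top edge, 38 mm above the bench, jig x = 151 mm; the bar runs across the jig, 100 mm long, 20 mm thick. Axes as the jig's
- jaw (a point): Middle of the top edge of the jaw's face towards the nest. The jaw is an upright plate 12 mm thick, 90 mm wide, from 14.5 to 60.5 mm above the bench; its face stands at jig x = 27 mm when home and moves with the slide. Axes as the jig's
- drawslide (a joint): How far (m) the sprung slide (cross-bar handle, two rods, jaw plate, pointer) is pulled out along the jig's -x direction. 0 = home, where it starts and where the spring takes it back when let go; end stop at 0.034. The pull is about 5 N just off home and grows by 0.3 N per mm to about 15 N; no catch holds it
- bar (a point): Middle of the cross-bar handle: level round steel bar 14 mm thick across the jig (along y), its axis 46 mm above the bench, 34 mm above the bed. Home, its axis is 49 mm in front of the guide block; open above, below and towards the robot. Two rods 10 mm thick run from it to the block, 36 mm either side of the middle. Moves with the slide; axes as the jig's
- pointer (a point): Tip of the thin upright pointer blade (4 mm thick, 22 mm wide) at the left (+y) end of the cross bar, 70 mm from its middle, 30 mm above the bench. Moves with the slide; axes as the jig's
- mark (a point): Index mark: thin upright fin (4 mm thick, 20 mm wide, top 42 mm above the bench; point at its inner edge) clamped on the rail at the jig's left edge, just outside the pointer's path, 16 to 27 mm from the pointer's home place towards the jig's -x. The slide is on the mark when pointer and mark have the same place along the jig's x axis. Axes as the jig's
- sheet_c (a point): Centre (half-way up) of the loose copper backing sheet, 110 mm long (its x axis) x 60 mm wide (y) x 5 mm thick, 0.3 kg, at first flat on the bench
- plate_c (a point): Centre (half-way up) of the loose steel test plate, 100 mm long (its x axis) x 50 mm wide (y) x 10 mm thick, about 0.4 kg, at first flat on the bench
- tube: Bystander: short steel square tube standing upright, 30 x 30 mm, 80 mm tall, 3 mm wall, the part that will be tacked on later; origin at the middle of its underside
- tjoint: Bystander: finished welded T-joint coupon: base 120 x 60 x 8 mm with an upright web to 58 mm height along its long centre line; origin at the middle of its underside
- magnet: Bystander: arrow-shaped holding magnet lying flat, about 80 x 70 mm, 20 mm high; origin under its middle
- brush: Bystander: wire brush, 260 mm long, 28 mm wide, 39 mm high, wooden back up; origin under its middle
- hammer: Bystander: chipping hammer lying flat, 240 mm long along its x axis, wooden handle towards its -x end, steel head; origin under the neck, 30 mm from the head's middle
- tin: Bystander: closed round tin of nozzle gel, 72 mm across, 62 mm tall; origin at the middle of its underside
- pliers: Bystander: welding pliers lying flat, 195 mm long along their x axis, 15 mm high; origin near the pivot, on the bench
There are look-alikes about, which are no part of the job. Of the things shaped like the part that bears sheet_c, the copper one is meant.

How it is judged:
By the outcome, as a careful person would: the job done as asked, in the order asked, and still so for the second after the job is handed in, while the arm keeps its last pose, push and grip.
It also fails if it takes over 72 s, if anything falls off the work surface, if the arm or the gripper's body presses on something with over 40 N, if the wrist force passes 120 N, or if a joint passes its speed limit or range.

ROBOT

A 6-joint arm with a two-finger parallel gripper is mounted at the origin on the work surface. World frame = base frame: x ahead of the robot, y to its left, z up, the work surface at z = 0. Lengths are in m, angles in rad, forces in N, time in s.
With the tool pointing down it reaches from about 0.35 to 0.775 m from the base axis. Payload 7.3 kg.
Tool frame: the origin (TCP) lies at the very end of the fingers, on their centre line; the grasp point (between the pads) lies 19 mm behind it; z points along the fingers, y is the line along which they close (so a half turn about z gives the same grasp; the last joint's range is limited). The gripper opens to 92 mm and grips with 3 to 60 N. Pads are 19 mm wide; open, the fingers measure 130 mm over their backs; the gripper's body (75 mm by 190 mm) begins 47 mm behind the grasp point.
Start: joints at [-1.314, 0.342, 1.524, -0, 1.275, -0.146], TCP at [0.206, -0.483, 0.227] pointing down, gripper open.
Joint ranges: [-2.53, 2.53], [-0.77, 2.02], [0.04, 2.7], [-1, 4.14], [0.28, 2.66], [-3.11, 3.11]. Speed limits (rad/s): [2.57, 2.57, 3.14, 3.14, 3.14, 3.14].

INTERFACE

Orientations are given as [roll, pitch, yaw] about the fixed x, y, z axes, in that order (R = Rz(yaw) Ry(pitch) Rx(roll)).
In Python, from cell import observe, read_camera, get_calibration, hand_in, search_frame gives the robot as it stands.
- The arm moves only by the tool step_arm, never from a script. Its argument "commands" is a list of rows, each an object with "translation": the shift along the tool's x, y, z in mm, a list of three; "roll": the turn about the tool's z in rad. In form: [{"translation": [x, y, z], "roll": roll}, ...]. A call has 1 to 20 rows; each row shifts and turns the commanded pose from where the row before left it, along the tool's axes as they then stand; what a row does not reach is not made up. A row lasts 1/12 s, in which the tool goes at most 41.7 mm and 7.16 degrees, less where a joint would pass 70% of its speed; a pose out of reach is approached as far as the arm can. A call is refused whole if a number of a shift passes 41.7 or a number of a turn 0.125, either way. A call with a gripper value outside its range is refused whole. "fingers" is the opening, from 0 (shut) to 1 (fully open), set as the call begins (left out, the last holds). The fingers move at their own pace and stop on an object; "grip_force" is the grip in N (left out, the last holds). Time passes only in rows, so rows that do not move let the fingers close. It gives the time, the measured TCP pose, the force, the opening and the grip force at its end, in the units of the state.
- observe(): the state, without advancing time (a new reading comes with each control period).
- read_camera(name): name is "side" or "top" or "wrist"; returns the picture (480x640x3 uint8, red, green, blue); there is no depth.
- get_calibration(name): a dict with "camera_matrix" (3x3 intrinsics, pixels), "world_from_camera" (4x4, takes a point from camera to world coordinates). Camera axes: x right, y up, looking along -z (the intrinsics and any distortion apply to the point x, -y, -z); pixel columns grow to the right and rows downward; lengths in m; the calibration is good to about 2 mm. A picture is of the moment at which its call begins: read the wrist's pose just before it. get_calibration takes no time and is no camera call; for the wrist camera it gives the pose at the moment of the call.
- hand_in(): hands the job in; it is judged then, once.
Trained networks look in the newest picture that a camera, given by its name, has taken for a name from the list of things; names that differ only in an ending like _2 or _b are one class to them, and where a whole thing is asked for, a point or a joint stands for the part that bears it (a point fixed in the world has none). Each returns a list of dicts, best first, with "confidence" (0 to 1); they miss things now and then, are a little off and sometimes report something else, mostly with a low value. They report only what shows in the picture. A call takes as long as a camera call. They do not tell look-alikes from the thing itself.
- search_frame(camera, name): "at" ([x, y, z] in m, in world coordinates, good to about 4 mm: the middle of the surface that is visible of it).
The state is a dict: "time": time; "qpos": joint angles; "qvel": joint speeds; "joint_efforts": joint torques, N m; "tool_pos": TCP position; "tool_rot": TCP orientation; "contact_force": force on the tool from outside, world axes, zero at the start; "torque": the same for the moment, N m; "opening": finger opening in m; "grip_force": force on a finger pad.
Only numpy, scipy, OpenCV 4.12 (cv2) and the standard library are available. Lean on these libraries where they do the work, as an engineer would, in place of code of your own. Each camera call takes 0.05 s, during which the arm holds its last target. There are 200 camera calls.

## Working session

There is one attempt and no reset: what is moved stays moved. The work goes in short steps, Python scripts to look and compute and a tool call to move; the robot and the scene stay as the last step left them, time stands still between calls to the robot, and variables do not carry over. Pictures are saved under pics/ and viewed, at most 10 in all, crops included, and the job is handed in when it is done.

Besides the shell and the picture viewer there is one more tool, called after "Emit:" in YAML: its name, and indented under it one key for each argument. step_arm: Moves the arm, as the interface text tells. Its arguments: {"type":"object","properties":{"commands":{"type":"array"},"fingers":{"type":"number"},"grip_force":{"type":"number"}},"required":["commands"]}

```bash
mkdir -p pics; ls
python3 - <<'E'
from cell import *
import cv2
for c in ("top","side"):
    im=read_camera(c); cv2.imwrite(f"pics/{c}0.png",im[:,:,::-1])
    k=get_calibration(c); print(c,k["camera_matrix"],k["world_from_camera"].round(3) if hasattr(k["world_from_camera"],"round") else k["world_from_camera"])
    for n in ["jig","nest","stop","jaw","bar","pointer","mark","sheet_c","plate_c"]:
        print(n,[([round(v,4) for v in d["at"]],round(d["confidence"],2)) for d in search_frame(c,n)][:4])
o=observe();print(o)
E
```

```text
pics
top [[571.77612825   0.         325.48623648]
 [  0.         571.77612825 240.08726688]
 [  0.           0.           1.        ]] [[-0.017  0.985 -0.172  0.31 ]
 [-1.    -0.013  0.022 -0.   ]
 [ 0.019  0.173  0.985  1.486]
 [ 0.     0.     0.     1.   ]]
jig [([0.5593, 0.0175, 0.012], 0.71), ([0.5626, 0.0167, 0.0506], 0.27)]
nest [([0.5578, 0.0099, 0.0115], 0.63), ([0.6786, 0.3673, 0.0083], 0.51)]
stop [([0.5578, 0.0123, 0.0092], 0.97)]
jaw [([0.562, 0.0139, 0.0512], 0.81)]
bar [([0.5617, 0.0148, 0.0551], 0.57)]
pointer []
mark [([0.527, 0.3213, 0.0071], 0.41), ([0.4524, 0.0992, 0.0142], 0.39)]
sheet_c [([0.3714, 0.3611, 0.0084], 0.94), ([0.5028, 0.4525, 0.0042], 0.8), ([0.6086, 0.1822, 0.0003], 0.76), ([0.5277, 0.3221, 0.0106], 0.55)]
plate_c [([0.5161, -0.3198, 0.0094], 0.88)]
side [[467.53330715   0.         312.46173264]
 [  0.         467.53330715 234.85090844]
 [  0.           0.           1.        ]] [[-0.713  0.419 -0.562  0.004]
 [-0.701 -0.44   0.561  0.558]
 [-0.012  0.794  0.608  0.68 ]
 [ 0.     0.     0.     1.   ]]
jig [([0.5288, 0.0326, 0.013], 0.94)]
nest [([0
[... 416 characters left out ...]
': 1.0, 'qpos': array([-1.31396826e+00,  3.42025425e-01,  1.52409224e+00,  2.17802499e-05,
        1.27540026e+00, -1.46038225e-01]), 'qvel': array([ 8.05682795e-04,  1.12635718e-03, -8.02469347e-05,  1.01214280e-03,
        4.43136151e-04,  3.12490183e-03]), 'joint_efforts': array([-1.59065363e-03, -4.31139779e+01, -2.44483620e+01,  7.16083799e-02,
        4.84229496e-02,  3.59930581e-06]), 'tool_pos': array([ 0.20584403, -0.48298859,  0.22673002]), 'tool_rot': array([ 3.14151568e+00, -9.74003251e-06,  4.02859947e-01]), 'contact_force': array([ 0.51198785, -0.16568998, -0.45417547]), 'torque': array([ 0.05161569,  0.06072249, -0.03074043]), 'grip_force': 0.0, 'opening': 0.09167994472922816}
```

View pics/top0.png

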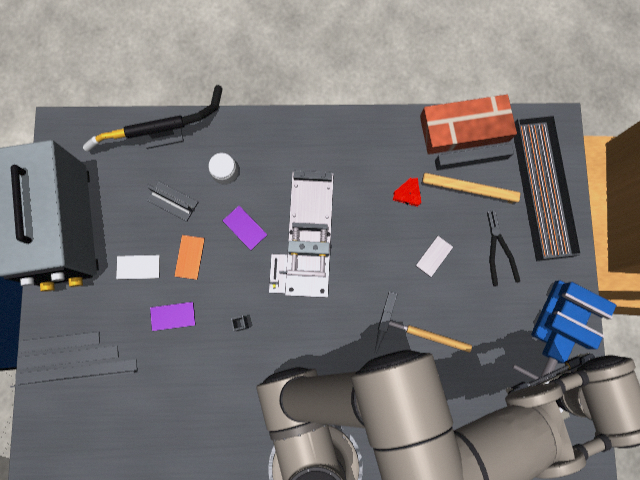

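View pics/side0.png

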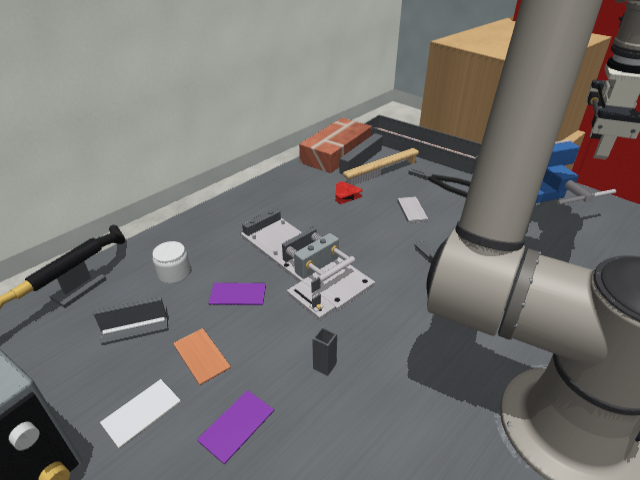

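```bash
cat > h.py <<'E'
from cell import *
import cv2, numpy as np
def proj(cal,P):
    K=np.array(cal["camera_matrix"]);T=np.linalg.inv(np.array(cal["world_from_camera"]))
    p=np.atleast_2d(P)@T[:3,:3].T+T[:3,3]; p=p*[1,-1,-1]; q=p@K.T; return q[:,:2]/q[:,2:]
def back(cal,uv,z):
    K=np.array(cal["camera_matrix"]);T=np.array(cal["world_from_camera"])
    uv=np.atleast_2d(uv).astype(float); d=np.c_[uv,np.ones(len(uv))]@np.linalg.inv(K).T*[1,-1,-1]@T[:3,:3].T
    return T[:3,3]+d*((z-T[2,3])/d[:,2:])
def rect(im,cal,x0,x1,y0,y1,z,s):  # picture: right=+x, up=+y ; s px/m
    W,H=int((x1-x0)*s),int((y1-y0)*s)
    w=np.array([[x0,y1,z],[x1,y1,z],[x1,y0,z],[x0,y0,z]])
    M=cv2.getPerspectiveTransform(proj(cal,w).astype(np.float32),np.float32([[0,0],[W,0],[W,H],[0,H]]))
    return cv2.warpPerspective(im,M,(W,H),flags=cv2.INTER_CUBIC)
def box(mask,cal,z,near):
    """min-area rectangle (world) of the blob at pixel near"""
    n,l=cv2.connectedComponents(mask.astype(np.uint8)); m=(l==l[near[1],near[0]]).astype(np.uint8)
    c=max(cv2.findContours(m,0,1)[0],key=len)[:,0]
    (cx,cy),(a,b),t=cv2.minAreaRect((back(cal,c,z)[:,:2]*1000).astype(np.float32)); 
    if a<b:a,b,t=b,a,t+90
    M=cv2.moments(m,True); mc=back(cal,[[M["m10"]/M["m00"],M["m01"]/M["m00"]]],z)[0]
    return dict(c=(round(cx,1),round(cy,1)),mom=(mc*1000).round(1),size=(round(a,1),round(b,1)),yaw=round((t+90)%180-90,1))
E
python3 - <<'E'
from h import *
for c,near in (("top",[(189,257),(434,256),(312,200)]),("side",[(201,355),(413,209),(270,240)])):
    im=cv2.imread(f"pics/{c}0.png"); cal=get_calibration(c); hsv=cv2.cvtColor(im,cv2.COLOR_BGR2HSV)
    print(c,im[near[0][1],near[0][0]],hsv[near[0][1],near[0][0]],im[near[1][1],near[1][0]],im[near[2][1],near[2][0]])
    om=(hsv[...,0]<20)&(hsv[...,1]>110)&(hsv[...,2]>120); print("sheet",box(om,cal,.005,near[0]))
    g=(hsv[...,2]>135)&(hsv[...,1]<60); print("plate",box(g,cal,.010,near[1])); print("bed",box(g,cal,.012,near[2]))
    if c=="top":
        r=rect(im,cal,.36,.76,-.09,.21,.012,2000); cv2.imwrite("pics/rect0.png",r)
E
```

```text
top [ 86 144 232] [ 12 160 232] [223 217 224] [222 215 223]
sheet {'c': (530.0, 322.3), 'mom': array([529.6, 322.4,   5. ]), 'size': (110.7, 60.0), 'yaw': -8.6}
plate {'c': (523.1, -317.8), 'mom': array([ 522.6, -317.6,   10. ]), 'size': (100.9, 50.7), 'yaw': -38.4}
bed {'c': (671.5, 3.2), 'mom': array([670. ,   3.5,  12. ]), 'size': (163.5, 109.6), 'yaw': -3.7}
side [ 99 139 206] [ 11 132 206] [190 188 191] [191 189 192]
sheet {'c': (526.6, 323.1), 'mom': array([523.5, 324.2,   5. ]), 'size': (110.8, 59.8), 'yaw': -8.7}
plate {'c': (520.1, -317.2), 'mom': array([ 518.5, -315.4,   10. ]), 'size': (104.3, 49.7), 'yaw': -38.2}
bed {'c': (668.1, 3.9), 'mom': array([678.2,  12.4,  12. ]), 'size': (163.2, 111.8), 'yaw': -4.1}
```

View pics/rect0.png

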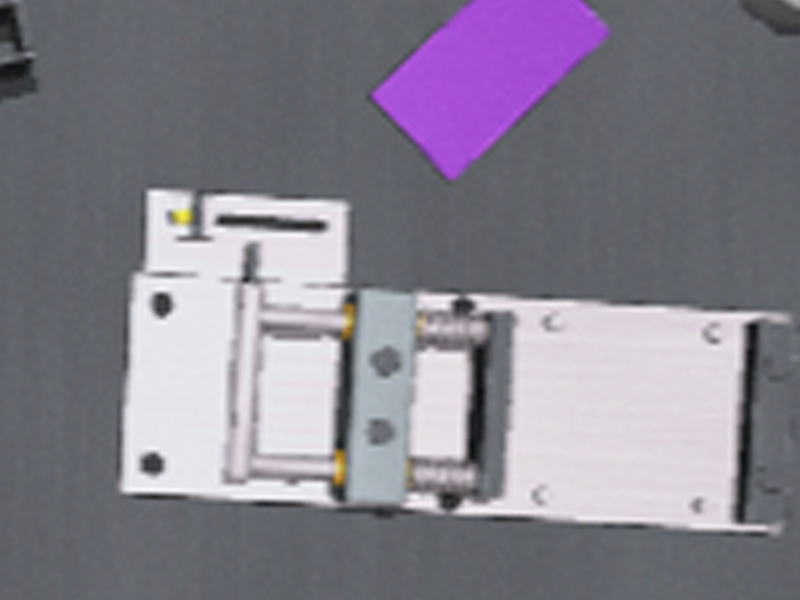

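The copper one is the orange sheet, top px (189,257), 110.7 x 60 mm. The other sheet shapes are purple at (245,227) and (172,316) and white at (138,267), so they don't fit. The steel plate is at (434,256). In the rectified crop the jig yaw is about -3.7°. The pointer is at crop px (251,260), and the mark fin at about (195,215). I'll fly over the jig first for a close look.

Emit:
step_arm:
  commands:
    - {"translation": [0, 0, 0], "roll": 0.117}
    - {"translation": [0, 0, 0], "roll": 0.117}
    - {"translation": [0, 0, 0], "roll": 0.117}
    - {"translation": [0, 0, 0], "roll": 0.117}
    - {"translation": [18, -31, -6], "roll": 0}
    - {"translation": [18, -31, -6], "roll": 0}
    - {"translation": [18, -31, -6], "roll": 0}
    - {"translation": [18, -31, -6], "roll": 0}
    - {"translation": [18, -31, -6], "roll": 0}
    - {"translation": [18, -31, -6], "roll": 0}
    - {"translation": [18, -31, -6], "roll": 0}
    - {"translation": [18, -31, -6], "roll": 0}
    - {"translation": [18, -31, -6], "roll": 0}
    - {"translation": [18, -31, -6], "roll": 0}
    - {"translation": [18, -31, -6], "roll": 0}
    - {"translation": [18, -31, -6], "roll": 0}
    - {"translation": [18, -31, -6], "roll": 0}
    - {"translation": [18, -31, -6], "roll": 0}
    - {"translation": [18, -31, -6], "roll": 0}
    - {"translation": [18, -31, -6], "roll": 0}
  fingers: 1

```text
time: 2.67
tool_pos: [0.5262, -0.005, 0.3232]
tool_rot: [3.141, -0.0, -0.065]
contact_force: [0.8, -2.0, 0.1]
opening: 0.0916
grip_force: 0.0
```

Run:
```python
from h import *
o=observe();print(o["time"],o["tool_pos"],o["tool_rot"],o["qpos"])
im=read_camera("wrist");cal=get_calibration("wrist");print(cal)
cv2.imwrite("pics/w1.png",im[:,:,::-1]);np.savez("w1.npz",K=cal["camera_matrix"],T=cal["world_from_camera"])
for n in ["stop","jaw","bar","pointer","mark","nest"]:
    print(n,[([round(v,4) for v in d["at"]],round(d["confidence"],2)) for d in search_frame("wrist",n)][:3])
```

```text
2.6667 [ 0.5262023  -0.00502914  0.32315271] [ 3.14136365e+00 -3.96468733e-04 -6.49839620e-02] [-1.55139240e-01  2.88448911e-01  1.33643413e+00 -1.92664229e-04
  1.51629414e+00  1.48065155e+00]
{'camera_matrix': array([[378.90498535,   0.        , 318.53282671],
       [  0.        , 378.90498535, 242.06649816],
       [  0.        ,   0.        ,   1.        ]]), 'world_from_camera': array([[-0.06144517,  0.96052205,  0.27133352,  0.60180295],
       [-0.9981012 , -0.0579599 , -0.02084791, -0.00500659],
       [-0.00429841, -0.27209932,  0.96225957,  0.48226399],
       [ 0.        ,  0.        ,  0.        ,  1.        ]])}
stop [([0.5923, 0.0139, 0.012], 0.61)]
jaw [([0.558, 0.0174, 0.052], 0.73)]
bar [([0.5607, 0.0155, 0.055], 0.62)]
pointer [([0.561, 0.0184, 0.0541], 0.81)]
mark [([0.4549, 0.0999, 0.023], 0.75), ([0.5585, 0.0218, 0.0522], 0.22)]
nest [([0.5893, 0.0103, 0.0132], 0.79)]
```

View pics/w1.png

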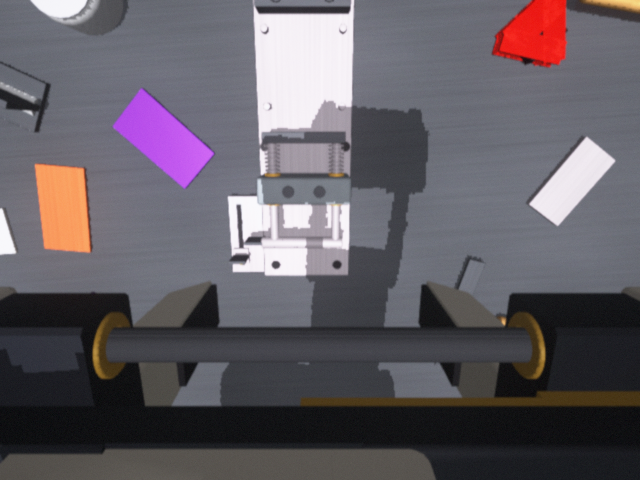

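Run:
```python
from h import *
im=cv2.imread("pics/w1.png");d=np.load("w1.npz");cal=dict(camera_matrix=d["K"],world_from_camera=d["T"])
g=cv2.cvtColor(im,cv2.COLOR_BGR2GRAY).astype(float);hsv=cv2.cvtColor(im,cv2.COLOR_BGR2HSV)
om=(hsv[...,0]<20)&(hsv[...,1]>110)&(hsv[...,2]>120); print("sheet",box(om,cal,.005,(63,208)))
pm=(hsv[...,2]>135)&(hsv[...,1]<60); print("plate",box(pm,cal,.010,(572,182)))
def cross(p): # subpixel strongest edge
    e=np.abs(np.gradient(p)); i=int(e.argmax()); s=slice(max(i-2,0),i+3); return (e[s]*np.arange(len(p))[s]).sum()/e[s].sum()
L=np.array([(245+cross(g[r,245:263]),r) for r in range(40,100,2)])
R=np.array([(346+cross(g[r,346:364]),r) for r in range(15,95,2)])
N=np.array([(c,264+cross(g[264:284,c])) for c in range(286,328,2)])
F=np.array([(c,4+cross(g[4:20,c])) for c in range(265,345,2)])
def ln(P):
    w=back(cal,P,.012)[:,:2]*1000; vx,vy,x,y=cv2.fitLine(w.astype(np.float32),cv2.DIST_HUBER,0,.01,.01).ravel(); return np.array([x,y]),np.array([vx,vy]),np.abs((w-[x,y])@[-vy,vx]).mean()
for n,P in zip("LRNF",(L,R,N,F)):
    p,v,e=ln(P); print(n,p.round(1),np.degrees(np.arctan2(v[1],v[0])).round(2),e.round(2),P[0].round(1),P[-1].round(1))
S=cv2.resize(im[0:290,200:370],None,fx=4,fy=4,interpolation=cv2.INTER_CUBIC)
cv2.imwrite("pics/c1.png",np.hstack([S[0:590],S[570:1160]])[:590,:])
```

```text
sheet {'c': (530.7, 328.9), 'mom': array([533. , 328.7,   5. ]), 'size': (111.1, 61.6), 'yaw': -8.5}
plate {'c': (526.3, -311.9), 'mom': array([ 527.8, -312.6,   10. ]), 'size': (101.4, 51.9), 'yaw': -38.1}
L [683.9  64.1] -3.32 0.12 [254.3  40. ] [256.9  98. ]
R [690.  -46.7] -3.34 0.11 [353.2  15. ] [351.7  93. ]
N [425.3  26.1] 87.85 0.85 [286.  275.1] [326.  274.6]
F [731.3  -2.4] 86.41 0.01 [265.   13.2] [343.   13.2]
```

```bash
cat > jig.py <<'E'
from h import *
def cross(p):
    e=np.abs(np.gradient(p)); i=int(e.argmax()); s=slice(max(i-2,0),i+3); return (e[s]*np.arange(len(p))[s]).sum()/e[s].sum()
def ln(cal,P):
    w=back(cal,P,.012)[:,:2]*1000; vx,vy,x,y=cv2.fitLine(w.astype(np.float32),cv2.DIST_HUBER,0,.01,.01).ravel(); return np.array([x,y]).round(1),np.degrees(np.arctan2(vy,vx)).round(2),np.abs((w-[x,y])@[-vy,vx]).mean().round(2)
E
python3 - <<'E'
from jig import *
o=observe();print(o["time"],o["tool_pos"],o["tool_rot"])
cal=get_calibration("wrist");im=read_camera("wrist")[:,:,::-1].copy();print(cal["world_from_camera"][:3,3],get_calibration("wrist")["world_from_camera"][:3,3])
cv2.imwrite("pics/w2.png",im);np.savez("w2.npz",K=cal["camera_matrix"],T=cal["world_from_camera"])
g=cv2.cvtColor(im,cv2.COLOR_BGR2GRAY).astype(float);hsv=cv2.cvtColor(im,cv2.COLOR_BGR2HSV)
om=(hsv[...,0]<20)&(hsv[...,1]>110)&(hsv[...,2]>120); print("sheet",box(om,cal,.005,(63,208)))
pm=(hsv[...,2]>135)&(hsv[...,1]<60); print("plate",box(pm,cal,.010,(572,182)))
L=np.array([(245+cross(g[r,245:263]),r) for r in range(40,100,2)])
R=np.array([(346+cross(g[r,346:364]),r) for r in range(15,95,2)])
N=np.array([(c,264+cross(g[264:284,c])) for c in range(286,328,2)])
F=np.array([(c,4+cross(g[4:20,c])) for c in range(265,345,2)])
for n,P in zip("LRNF",(L,R,N,F)): print(n,ln(cal,P),P[0].round(1),P[-1].round(1))
S=cv2.resize(im[0:290,200:370],None,fx=4,fy=4,interpolation=cv2.INTER_CUBIC)
A=np.hstack([S[0:580],S[580:1160]]); cv2.imwrite("pics/c2.png",cv2.resize(A,(800,341)) if 0 else A[:, :1360][:, 0:1360] if 0 else cv2.resize(A,(800,int(580*800/1360)),interpolation=cv2.INTER_AREA))
E
```

```text
3.0167 [ 0.52498518 -0.00770342  0.32254781] [ 3.14125155e+00  5.79028874e-04 -6.64390900e-02]
[ 0.59834646 -0.01226368  0.48065585] [ 0.5983317  -0.01242549  0.48078007]
sheet {'c': (528.3, 321.7), 'mom': array([530.5, 321.5,   5. ]), 'size': (110.9, 61.3), 'yaw': -8.8}
plate {'c': (521.0, -317.9), 'mom': array([ 522.5, -318.7,   10. ]), 'size': (101.7, 52.0), 'yaw': -38.3}
L (array([666.3,  58.3], dtype=float32), np.float32(-3.63), np.float64(0.11)) [251.3  40. ] [254.2  98. ]
R (array([680. , -52.6], dtype=float32), np.float32(-3.67), np.float64(0.11)) [350.5  15. ] [348.9  93. ]
N (array([421.3,  16.8], dtype=float32), np.float32(87.15), np.float64(0.13)) [286.  274.6] [326.  273.9]
F (array([727.5,  -2.5], dtype=float32), np.float32(86.35), np.float64(0.04)) [265.   11.5] [343.   11.4]
```

Emit:
step_arm:
  commands:
    - {"translation": [0, 0, 0], "roll": 0.085}
    - {"translation": [-4.7, -32.7, 20], "roll": 0}
    - {"translation": [-4.7, -32.7, 20], "roll": 0}
    - {"translation": [-4.7, -32.7, 20], "roll": 0}
    - {"translation": [-4.7, -32.7, 20], "roll": 0}
    - {"translation": [-4.7, -32.7, 20], "roll": 0}
    - {"translation": [-4.7, -32.7, 20], "roll": 0}
    - {"translation": [-4.7, -32.7, 20], "roll": 0}
    - {"translation": [-4.7, -32.7, 20], "roll": 0}
    - {"translation": [-4.7, -32.7, 20], "roll": 0}
    - {"translation": [-4.7, -32.7, 20], "roll": 0}
    - {"translation": [0, 0, 0], "roll": 0}
    - {"translation": [0, 0, 0], "roll": 0}
    - {"translation": [0, 0, 0], "roll": 0}
    - {"translation": [0, 0, 0], "roll": 0}

```text
time: 4.32
tool_pos: [0.5289, 0.3221, 0.1238]
tool_rot: [-3.141, -0.002, -0.152]
contact_force: [-0.2, 0.5, 0.8]
opening: 0.0919
grip_force: 0.0
```

Run:
```python
from h import *
o=observe();print(o["time"],o["tool_pos"],o["tool_rot"])
cal=get_calibration("wrist");im=read_camera("wrist")[:,:,::-1].copy();cv2.imwrite("pics/w3.png",im)
hsv=cv2.cvtColor(im,cv2.COLOR_BGR2HSV)
om=((hsv[...,0]<20)&(hsv[...,1]>110)&(hsv[...,2]>120)).astype(np.uint8)
p=proj(cal,[.5283,.3223,.005])[0].round().astype(int);print(p)
n,l,st,ce=cv2.connectedComponentsWithStats(om); print(st[st[:,4]>200]); i=st[1:,4].argmax()+1
ys,xs=np.where(l==i); print(box(om,cal,.005,(xs[len(xs)//2],ys[len(xs)//2])))
```

```text
4.3167 [0.52890032 0.32213598 0.12384913] [-3.14106058e+00 -1.55693298e-03 -1.52103517e-01]
[319 235]
[[     0      0    640    480 295609]
 [   278    162     84    141  11226]
 [    93    318     15     60    210]]
{'c': (528.1, 322.1), 'mom': array([531.9, 321.5,   5. ]), 'size': (109.4, 60.3), 'yaw': -8.8}
```

View pics/w3.png

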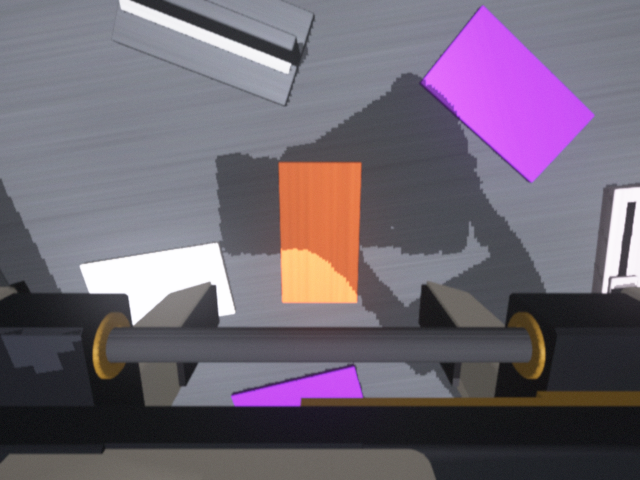

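Orange brushed-metal sheet at px (279–361, 162–303) is centred under the fingers; it's copper-coloured and the size is right. The white look-alike is close to the left finger at (219,243), so I'll go down with a narrower opening.

Emit:
step_arm:
  commands:
    - {"translation": [0, 0, 20], "roll": 0}
    - {"translation": [0, 0, 30], "roll": 0}
    - {"translation": [0, 0, 30], "roll": 0}
    - {"translation": [0, 0, 20], "roll": 0}
    - {"translation": [0, 0, 10], "roll": 0}
    - {"translation": [0, 0, 6], "roll": 0}
    - {"translation": [0, 0, 4], "roll": 0}
    - {"translation": [0, 0, 2], "roll": 0}
    - {"translation": [0, 0, 0], "roll": 0}
    - {"translation": [0, 0, 0], "roll": 0}
    - {"translation": [0, 0, 0], "roll": 0}
  fingers: 0.84

```text
time: 5.28
tool_pos: [0.5286, 0.3238, 0.0017]
tool_rot: [-3.141, -0.002, -0.15]
contact_force: [1.0, 1.1, 0.2]
opening: 0.0768
grip_force: 0.0
```

Emit:
step_arm:
  commands:
    - {"translation": [0, 0, 0], "roll": 0}
    - {"translation": [0, 0, 0], "roll": 0}
    - {"translation": [0, 0, 0], "roll": 0}
    - {"translation": [0, 0, 0], "roll": 0}
    - {"translation": [0, 0, 0], "roll": 0}
    - {"translation": [0, 0, 0], "roll": 0}
    - {"translation": [0, 0, 0], "roll": 0}
    - {"translation": [0, 0, 0], "roll": 0}
  fingers: 0.5
  grip_force: 35

```text
time: 5.95
tool_pos: [0.528, 0.3233, 0.0009]
tool_rot: [3.141, -0.0, -0.15]
contact_force: [-0.9, -3.2, 4.1]
opening: 0.059
grip_force: 35.0
```

Emit:
step_arm:
  commands:
    - {"translation": [0, 0, -5], "roll": 0}
    - {"translation": [0, 0, -15], "roll": 0}
    - {"translation": [0, 0, -30], "roll": 0}
    - {"translation": [0, 0, -30], "roll": 0}
    - {"translation": [0, 0, -20], "roll": 0}
    - {"translation": [0, 0, 0], "roll": -0.086}
    - {"translation": [8, 15.5, 0], "roll": 0}
    - {"translation": [16, 31, 0], "roll": 0}
    - {"translation": [16, 31, 0], "roll": 0}
    - {"translation": [16, 31, 0], "roll": 0}
    - {"translation": [16, 31, 0], "roll": 0}
    - {"translation": [16, 31, 0], "roll": 0}
    - {"translation": [16, 31, 0], "roll": 0}
    - {"translation": [16, 31, 0], "roll": 0}
    - {"translation": [16, 31, 0], "roll": 0}
    - {"translation": [16, 31, 0], "roll": 0}
    - {"translation": [8, 15.5, 0], "roll": 0}
    - {"translation": [0, 0, 0], "roll": 0}
    - {"translation": [0, 0, 0], "roll": 0}
    - {"translation": [0, 0, 0], "roll": 0}

```text
time: 7.62
tool_pos: [0.6671, 0.0051, 0.1002]
tool_rot: [-3.141, 0.001, -0.064]
contact_force: [-0.1, -0.3, -2.4]
opening: 0.0588
grip_force: 35.0
```

Run:
```python
from h import *
o=observe();print(o["time"],o["tool_pos"],o["tool_rot"],o["opening"],o["contact_force"])
cal=get_calibration("wrist");im=read_camera("wrist")[:,:,::-1].copy();cv2.imwrite("pics/w4.png",im)
print(get_calibration("wrist")["world_from_camera"][:3,3]-cal["world_from_camera"][:3,3])
np.savez("w4.npz",K=cal["camera_matrix"],T=cal["world_from_camera"])
hsv=cv2.cvtColor(im,cv2.COLOR_BGR2HSV)
om=((hsv[...,0]<20)&(hsv[...,1]>110)&(hsv[...,2]>60)).astype(np.uint8)
n,l,st,ce=cv2.connectedComponentsWithStats(om); i=st[1:,4].argmax()+1;print(st[i])
ys,xs=np.where(l==i); print(box(om,cal,o["tool_pos"][2]+.004,(xs[len(xs)//2],ys[len(xs)//2])))
```

```text
7.6167 [0.66713865 0.00508872 0.10018816] [-3.14083355e+00  1.40460595e-03 -6.37366101e-02] 0.05877513913415831 [-0.07180855 -0.34030942 -2.44117634]
[-3.12774812e-05  4.94083606e-04  2.27755326e-04]
[  246   180   147   149 20491]
{'c': (689.2, 4.0), 'mom': array([691.6,   3.8, 104.2]), 'size': (66.6, 60.2), 'yaw': -3.6}
```

View pics/w4.png

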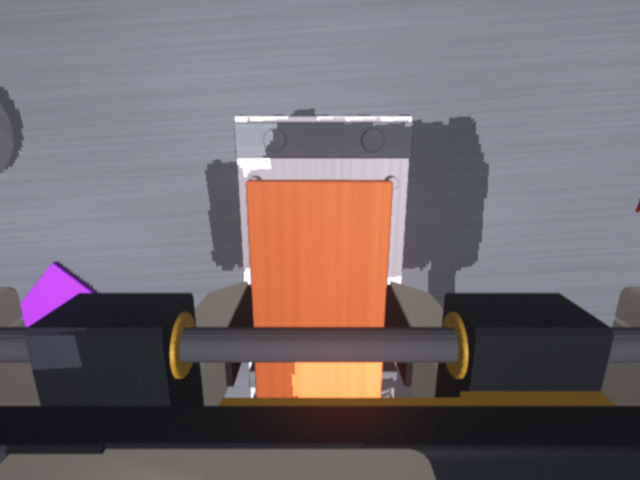

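Run:
```python
from jig import *
im=cv2.imread("pics/w4.png");d=np.load("w4.npz");cal=dict(camera_matrix=d["K"],world_from_camera=d["T"])
g=cv2.cvtColor(im,cv2.COLOR_BGR2GRAY).astype(float)
F=np.array([(c,150+cross(g[150:166,c])) for c in range(250,400,4)]);w=back(cal,F,.038)*1000
print("face",w[0].round(1),w.mean(0).round(1),w[-1].round(1),F.mean(0))
L=np.array([(232+cross(g[r,232:250]),r) for r in range(164,176,2)]);R=np.array([(398+cross(g[r,398:414]),r) for r in range(164,176,2)])
for P in (L,R): print((back(cal,P,.012).mean(0)*1000).round(1),P[0],P[-1])
B=np.array([(238,117.5),(410,117.5)]);print((back(cal,B,.038)*1000).round(1))
```

```text
face [729.8  40.6  38. ] [726.8  -1.3  38. ] [724.1 -43.3  38. ] [324.         157.90343978]
[721.8  54.2  12. ] [236.78018576 164.        ] [237.62376238 174.        ]
[714.8 -54.9  12. ] [408.58921162 164.        ] [407.62869198 174.        ]
[[751.6  44.8  38. ]
 [745.6 -50.1  38. ]]
```

Emit:
step_arm:
  commands:
    - {"translation": [1.1, 2, 15], "roll": 0}
    - {"translation": [0, 0, 25], "roll": 0}
    - {"translation": [0, 0, 20], "roll": 0}
    - {"translation": [0, 0, 12], "roll": 0}
    - {"translation": [0, 0, 7], "roll": 0}
    - {"translation": [0, 0, 4], "roll": 0}
    - {"translation": [0, 0, 1], "roll": 0}
    - {"translation": [0, 0, 0], "roll": 0}
    - {"translation": [0, 0, 0], "roll": 0}
    - {"translation": [0, 0, 0], "roll": 0}

```text
time: 8.5
tool_pos: [0.6694, 0.0018, 0.0179]
tool_rot: [3.141, -0.002, -0.064]
contact_force: [0.8, 0.0, -1.6]
opening: 0.0591
grip_force: 35.0
```

Emit:
step_arm:
  commands:
    - {"translation": [0, 0, 1], "roll": 0}
    - {"translation": [0, 0, 1], "roll": 0}
    - {"translation": [0, 0, 0], "roll": 0}
    - {"translation": [0, 0, 0], "roll": 0}

```text
time: 8.83
tool_pos: [0.6687, 0.0018, 0.0147]
tool_rot: [3.142, 0.0, -0.064]
contact_force: [0.8, 0.9, -2.9]
opening: 0.0593
grip_force: 35.0
```

Emit:
step_arm:
  commands:
    - {"translation": [0, 0, 0.5], "roll": 0}
    - {"translation": [0, 0, 0.5], "roll": 0}
    - {"translation": [0, 0, 0], "roll": 0}
    - {"translation": [0, 0, 0], "roll": 0}

```text
time: 9.17
tool_pos: [0.6687, 0.0018, 0.0136]
tool_rot: [3.141, 0.0, -0.064]
contact_force: [0.6, -0.4, -3.6]
opening: 0.0589
grip_force: 35.0
```

Emit:
step_arm:
  commands:
    - {"translation": [0, 0, 0.5], "roll": 0}
    - {"translation": [0, 0, 0], "roll": 0}
    - {"translation": [0, 0, 0], "roll": 0}

```text
time: 9.42
tool_pos: [0.6687, 0.0018, 0.0131]
tool_rot: [3.142, 0.0, -0.064]
contact_force: [0.7, 0.2, -2.2]
opening: 0.0588
grip_force: 35.0
```

Emit:
step_arm:
  commands:
    - {"translation": [0, 0, 0.5], "roll": 0}
    - {"translation": [0, 0, 0], "roll": 0}
    - {"translation": [0, 0, 0], "roll": 0}

```text
time: 9.67
tool_pos: [0.6688, 0.0018, 0.013]
tool_rot: [3.141, -0.0, -0.064]
contact_force: [-0.3, -0.3, -0.7]
opening: 0.0592
grip_force: 35.0
```

Emit:
step_arm:
  commands:
    - {"translation": [0, 0, 0.4], "roll": 0}
    - {"translation": [0, 0, 0], "roll": 0}

```text
time: 9.83
tool_pos: [0.6688, 0.0018, 0.0129]
tool_rot: [3.141, -0.0, -0.064]
contact_force: [-2.2, -0.4, 4.5]
opening: 0.0593
grip_force: 35.0
```

Emit:
step_arm:
  commands:
    - {"translation": [0, 0, 0], "roll": 0}
    - {"translation": [0, 0, 0], "roll": 0}
    - {"translation": [0, 0, 0], "roll": 0}
    - {"translation": [0, 0, 0], "roll": 0}
    - {"translation": [0, 0, -5], "roll": 0}
    - {"translation": [0, 0, -15], "roll": 0}
    - {"translation": [0, 0, -30], "roll": 0}
    - {"translation": [0, 0, -35], "roll": 0}
    - {"translation": [0, 0, -35], "roll": 0}
    - {"translation": [0, 0, 0], "roll": 0}
    - {"translation": [0, 0, 0], "roll": 0}
    - {"translation": [0, 0, 0], "roll": 0}
  fingers: 0.8

```text
time: 10.83
tool_pos: [0.6683, 0.0019, 0.132]
tool_rot: [3.142, 0.001, -0.064]
contact_force: [-0.6, 0.2, -0.8]
opening: 0.0736
grip_force: 0.0
```

Run:
```python
from jig import *
o=observe();print(o["time"],o["tool_pos"],o["tool_rot"],o["opening"],o["contact_force"])
cal=get_calibration("wrist");im=read_camera("wrist")[:,:,::-1].copy();cv2.imwrite("pics/w5.png",im)
np.savez("w5.npz",K=cal["camera_matrix"],T=cal["world_from_camera"])
hsv=cv2.cvtColor(im,cv2.COLOR_BGR2HSV)
om=((hsv[...,0]<20)&(hsv[...,1]>110)&(hsv[...,2]>60)).astype(np.uint8)
n,l,st,ce=cv2.connectedComponentsWithStats(om); i=st[1:,4].argmax()+1;print(st[i])
ys,xs=np.where(l==i); print(box(om,cal,.017,(xs[len(xs)//2],ys[len(xs)//2])))
```

```text
10.8333 [0.6683133  0.00192358 0.13197214] [ 3.14157574e+00  6.56980142e-04 -6.41677937e-02] 0.07363995770737491 [-0.61338814  0.15015618 -0.84848175]
[  277   160    84   142 11123]
{'c': (669.5, 2.3), 'mom': array([673.9,   2.1,  17. ]), 'size': (108.6, 59.2), 'yaw': -3.9}
```

View pics/w5.png

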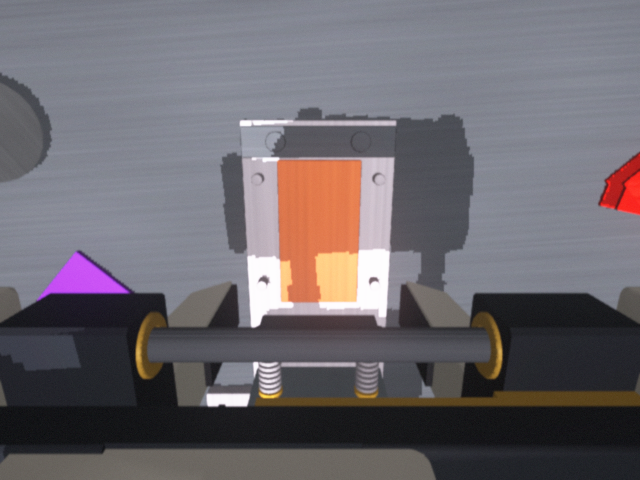

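Copper sheet lies centred between the pins, px (277–361, 160–302), with its far end just short of the stop bar at row 157. Next is the plate.

Emit:
step_arm:
  commands:
    - {"translation": [0, 0, 0], "roll": 0.121}
    - {"translation": [0, 0, 0], "roll": 0.121}
    - {"translation": [0, 0, 0], "roll": 0.121}
    - {"translation": [0, 0, 0], "roll": 0.121}
    - {"translation": [0, 0, 0], "roll": 0.12}
    - {"translation": [8.3, 34.2, 0], "roll": 0}
    - {"translation": [8.3, 34.2, 0], "roll": 0}
    - {"translation": [8.3, 34.2, 0], "roll": 0}
    - {"translation": [8.3, 34.2, 0], "roll": 0}
    - {"translation": [8.3, 34.2, 0], "roll": 0}
    - {"translation": [8.3, 34.2, 0], "roll": 0}
    - {"translation": [8.3, 34.2, 0], "roll": 0}
    - {"translation": [8.3, 34.2, 0], "roll": 0}
    - {"translation": [8.3, 34.2, 0], "roll": 0}
    - {"translation": [8.3, 34.2, 0], "roll": 0}
    - {"translation": [0, 0, 0], "roll": 0}
    - {"translation": [0, 0, 0], "roll": 0}
    - {"translation": [0, 0, 0], "roll": 0}
    - {"translation": [0, 0, 0], "roll": 0}
  fingers: 0.85

```text
time: 12.47
tool_pos: [0.5222, -0.3166, 0.1314]
tool_rot: [-3.141, 0.002, -0.667]
contact_force: [-0.8, -0.1, 0.7]
opening: 0.078
grip_force: 0.0
```

Run:
```python
from jig import *
o=observe();print(o["time"],o["tool_pos"],o["tool_rot"],o["opening"],o["contact_force"])
cal=get_calibration("wrist");im=read_camera("wrist")[:,:,::-1].copy();cv2.imwrite("pics/w6.png",im)
p=proj(cal,[.5215,-.3177,.01])[0].round().astype(int);print(p)
hsv=cv2.cvtColor(im,cv2.COLOR_BGR2HSV);print(hsv[p[1],p[0]],hsv[p[1]-10:p[1]+50:10,p[0],2],hsv[p[1],p[0]-90:p[0]+90:10,2])
for t in (110,150):
    print(box(hsv[...,2]>t,cal,.01,p))
```

```text
12.4667 [ 0.52217124 -0.31661269  0.13144239] [-3.14132793e+00  1.83785128e-03 -6.66916807e-01] 0.07801712138568734 [-0.83470738 -0.09219443  0.73321599]
[320 233]
[145  13 217] [218 217 255 255 255 255] [102 100 100 102 109 107 206 211 213 217 217 209 212 110 110 102 101 100]
{'c': (511.4, -318.6), 'mom': array([ 516.3, -318. ,   10. ]), 'size': (116.1, 86.6), 'yaw': -39.5}
{'c': (516.3, -324.3), 'mom': array([ 519.3, -320.5,   10. ]), 'size': (99.1, 79.9), 'yaw': -38.2}
```

View pics/w6.png

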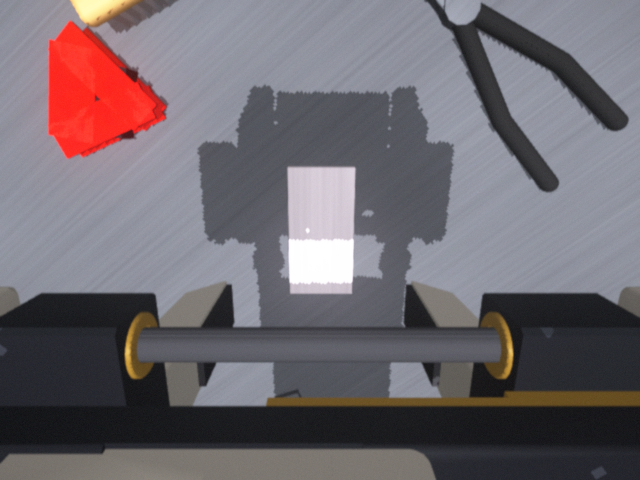

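Run:
```python
from jig import *
cal=get_calibration("wrist")
w=back(cal,[(288,167),(355,167),(352.5,294),(289,294)],.01)[:,:2]*1000
c=w.mean(0);o=observe();print(w.round(1),c.round(1),np.linalg.norm(w[0]-w[3]),np.linalg.norm(w[0]-w[1]),np.degrees(np.arctan2(*(w[0]+w[1]-w[2]-w[3])[::-1])))
y=o["tool_rot"][2];d=c-o["tool_pos"][:2]*1000;print(d,d@[np.cos(y),np.sin(y)],d@[np.sin(y),-np.cos(y)])
```

```text
[[ 575.1 -329.9]
 [ 545.  -368.2]
 [ 466.  -306.8]
 [ 497.4 -266.9]] [ 520.9 -317.9] 100.07060995503713 48.708389313541964 -38.402192675548136
[-1.52117753 -1.39249489] -0.3348068566704918 2.034926887475486
```

Emit:
step_arm:
  commands:
    - {"translation": [0, 1.5, 20], "roll": 0}
    - {"translation": [0, 0, 35], "roll": 0}
    - {"translation": [0, 0, 30], "roll": 0}
    - {"translation": [0, 0, 20], "roll": 0}
    - {"translation": [0, 0, 12], "roll": 0}
    - {"translation": [0, 0, 6], "roll": 0}
    - {"translation": [0, 0, 3], "roll": 0}
    - {"translation": [0, 0, 2], "roll": 0}
    - {"translation": [0, 0, 0], "roll": 0}
    - {"translation": [0, 0, 0], "roll": 0}
    - {"translation": [0, 0, 0], "roll": 0}

```text
time: 13.43
tool_pos: [0.5216, -0.3197, 0.0054]
tool_rot: [3.142, -0.002, -0.668]
contact_force: [0.3, 0.4, 0.2]
opening: 0.0784
grip_force: 0.0
```

Emit:
step_arm:
  commands:
    - {"translation": [0, 0, 0], "roll": 0}
    - {"translation": [0, 0, 0], "roll": 0}
    - {"translation": [0, 0, 0], "roll": 0}
    - {"translation": [0, 0, 0], "roll": 0}
    - {"translation": [0, 0, 0], "roll": 0}
    - {"translation": [0, 0, 0], "roll": 0}
    - {"translation": [0, 0, 0], "roll": 0}
    - {"translation": [0, 0, 0], "roll": 0}
  fingers: 0.4
  grip_force: 40

```text
time: 14.1
tool_pos: [0.5211, -0.3192, 0.0044]
tool_rot: [-3.142, -0.0, -0.668]
contact_force: [-0.0, 0.1, 0.3]
opening: 0.0497
grip_force: 40.0
```

Emit:
step_arm:
  commands:
    - {"translation": [0, 0, -5], "roll": 0}
    - {"translation": [0, 0, -15], "roll": 0}
    - {"translation": [0, 0, -35], "roll": 0}
    - {"translation": [0, 0, -35], "roll": 0}
    - {"translation": [0, 0, -20], "roll": 0}
    - {"translation": [0, 0, 0], "roll": -0.121}
    - {"translation": [0, 0, 0], "roll": -0.121}
    - {"translation": [0, 0, 0], "roll": -0.121}
    - {"translation": [0, 0, 0], "roll": -0.121}
    - {"translation": [0, 0, 0], "roll": -0.12}

```text
time: 14.93
tool_pos: [0.5206, -0.319, 0.114]
tool_rot: [-3.141, 0.001, -0.058]
contact_force: [-0.7, -1.0, -3.4]
opening: 0.0493
grip_force: 40.0
```

Emit:
step_arm:
  commands:
    - {"translation": [6.6, -16.6, 0], "roll": 0}
    - {"translation": [13.2, -33.1, 0], "roll": 0}
    - {"translation": [13.2, -33.1, 0], "roll": 0}
    - {"translation": [13.2, -33.1, 0], "roll": 0}
    - {"translation": [13.2, -33.1, 0], "roll": 0}
    - {"translation": [13.2, -33.1, 0], "roll": 0}
    - {"translation": [13.2, -33.1, 0], "roll": 0}
    - {"translation": [13.2, -33.1, 0], "roll": 0}
    - {"translation": [13.2, -33.1, 0], "roll": 0}
    - {"translation": [13.2, -33.1, 0], "roll": 0}
    - {"translation": [6.6, -16.6, 0], "roll": 0}
    - {"translation": [0, 0, 0], "roll": 0}
    - {"translation": [0, 0, 0], "roll": 0}
    - {"translation": [0, 0, 0], "roll": 0}
    - {"translation": [0, 0, 0], "roll": 0}

```text
time: 16.18
tool_pos: [0.6735, 0.0014, 0.1141]
tool_rot: [3.141, 0.001, -0.066]
contact_force: [0.5, -0.4, -4.6]
opening: 0.049
grip_force: 40.0
```

Run:
```python
from jig import *
o=observe();print(o["time"],o["tool_pos"],o["tool_rot"],o["opening"],o["contact_force"])
cal=get_calibration("wrist");im=read_camera("wrist")[:,:,::-1].copy();cv2.imwrite("pics/w7.png",im)
np.savez("w7.npz",K=cal["camera_matrix"],T=cal["world_from_camera"])
g=cv2.cvtColor(im,cv2.COLOR_BGR2GRAY).astype(float);z=o["tool_pos"][2]+.0056
f=proj(cal,[[.7235,0,z],[.675,.025,z],[.675,-.025,z],[.727,-.001,.038]]);print(f)
print(g[140:230:3,315].astype(int))
print(g[250,230:420:4].astype(int))
```

```text
16.1833 [0.67346655 0.00138613 0.11410076] [ 3.14112731e+00  9.33438795e-04 -6.56006423e-02] 0.049037199095813354 [ 0.50073993 -0.35436181 -4.63649053]
[[314.84233261 193.73754051]
 [265.72511175 306.90046132]
 [379.32915196 300.08783639]
 [317.39332155 167.25624678]]
[ 90  90  88  92  94  89  94  90  96 109 142 155 152 153 152 153 152 144
 104 192 202 202 200 201 199 199 201 199 201 203]
[ 87  90  88 161 182 184 182 186 182 188 183 187 184 193 191 188 191 187
 197 198 196 198 199 193 193 196 201 198 197 198 195 193 198 198 201 200
 202 191 203 197 202 113  88  89  88  87  84  86]
```

View pics/w7.png

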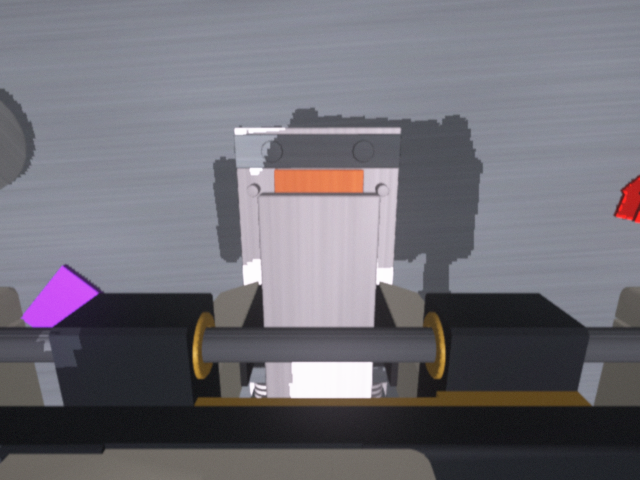

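Emit:
step_arm:
  commands:
    - {"translation": [-0.7, -1.5, 15], "roll": 0}
    - {"translation": [0, 0, 25], "roll": 0}
    - {"translation": [0, 0, 22], "roll": 0}
    - {"translation": [0, 0, 14], "roll": 0}
    - {"translation": [0, 0, 8], "roll": 0}
    - {"translation": [0, 0, 5], "roll": 0}
    - {"translation": [0, 0, 1], "roll": 0}
    - {"translation": [0, 0, 0], "roll": 0}
    - {"translation": [0, 0, 0], "roll": 0}
    - {"translation": [0, 0, 0], "roll": 0}

```text
time: 17.07
tool_pos: [0.6742, 0.0042, 0.0256]
tool_rot: [3.141, -0.002, -0.064]
contact_force: [-0.7, -0.5, -2.4]
opening: 0.0491
grip_force: 40.0
```

Emit:
step_arm:
  commands:
    - {"translation": [0, 0, 0.7], "roll": 0}
    - {"translation": [0, 0, 0.5], "roll": 0}
    - {"translation": [0, 0, 0], "roll": 0}
    - {"translation": [0, 0, 0], "roll": 0}

```text
time: 17.4
tool_pos: [0.6734, 0.0043, 0.0232]
tool_rot: [3.141, -0.0, -0.064]
contact_force: [-0.5, -0.3, -3.4]
opening: 0.0496
grip_force: 40.0
```

Emit:
step_arm:
  commands:
    - {"translation": [0, 1.2, 0.5], "roll": 0}
    - {"translation": [0, 0, 0.5], "roll": 0}
    - {"translation": [0, 0, 0], "roll": 0}
    - {"translation": [0, 0, 0], "roll": 0}

```text
time: 17.73
tool_pos: [0.6733, 0.0031, 0.022]
tool_rot: [3.142, 0.0, -0.064]
contact_force: [-0.6, -1.0, -3.7]
opening: 0.0491
grip_force: 40.0
```

Emit:
step_arm:
  commands:
    - {"translation": [0, 0, 0.5], "roll": 0}
    - {"translation": [0, 0, 0], "roll": 0}
    - {"translation": [0, 0, 0], "roll": 0}

```text
time: 17.98
tool_pos: [0.6733, 0.0031, 0.0216]
tool_rot: [3.142, 0.0, -0.064]
contact_force: [0.6, -0.2, -2.2]
opening: 0.0489
grip_force: 40.0
```

Emit:
step_arm:
  commands:
    - {"translation": [0, 0, 0.5], "roll": 0}
    - {"translation": [0, 0, 0], "roll": 0}
    - {"translation": [0, 0, 0], "roll": 0}

```text
time: 18.23
tool_pos: [0.6734, 0.0031, 0.0214]
tool_rot: [3.141, -0.0, -0.064]
contact_force: [-0.8, 0.0, -0.1]
opening: 0.0492
grip_force: 40.0
```

Emit:
step_arm:
  commands:
    - {"translation": [0, 0, 0.4], "roll": 0}
    - {"translation": [0, 0, 0], "roll": 0}
    - {"translation": [0, 0, 0], "roll": 0}

```text
time: 18.48
tool_pos: [0.6734, 0.0031, 0.0214]
tool_rot: [3.141, -0.0, -0.064]
contact_force: [-4.6, -0.4, 4.8]
opening: 0.0489
grip_force: 40.0
```

Emit:
step_arm:
  commands:
    - {"translation": [0, 0, 0], "roll": 0}
    - {"translation": [0, 0, 0], "roll": 0}
    - {"translation": [0, 0, 0], "roll": 0}
    - {"translation": [0, 0, 0], "roll": 0}
    - {"translation": [0, 0, -5], "roll": 0}
    - {"translation": [0, 0, -15], "roll": 0}
    - {"translation": [0, 0, -30], "roll": 0}
    - {"translation": [0, 0, -40], "roll": 0}
    - {"translation": [0, 0, -40], "roll": 0}
    - {"translation": [-30, 0, -20], "roll": 0}
    - {"translation": [-40, 0, 0], "roll": 0}
    - {"translation": [-40, 0, 0], "roll": 0}
    - {"translation": [-40, 0, 0], "roll": 0}
    - {"translation": [0, 0, 0], "roll": 0}
    - {"translation": [0, 0, 0], "roll": 0}
    - {"translation": [0, 0, 0], "roll": 0}
    - {"translation": [0, 0, 0], "roll": 0}
  fingers: 0.75

```text
time: 19.9
tool_pos: [0.5254, 0.0125, 0.1714]
tool_rot: [3.141, -0.003, -0.064]
contact_force: [0.5, 0.2, -0.9]
opening: 0.0688
grip_force: 0.0
```

Run:
```python
from jig import *
o=observe();print(o["time"],o["tool_pos"],o["tool_rot"],o["opening"],o["contact_force"])
cal=get_calibration("wrist");im=read_camera("wrist")[:,:,::-1].copy();cv2.imwrite("pics/w8.png",im)
np.savez("w8.npz",K=cal["camera_matrix"],T=cal["world_from_camera"])
yaw=np.radians(-3.65);R=np.array([[np.cos(yaw),-np.sin(yaw)],[np.sin(yaw),np.cos(yaw)]])
def J(x,y,z): return [*(np.array([576.6,9.1])+R@[x,y])/1000,z/1000]
pts=[J(-100,0,46),J(-100,70,30),J(-121,85,42),J(-51,0,68),J(151,0,38)]
print(proj(cal,pts).round(0))
S=cv2.resize(im[0:290,210:410],None,fx=4,fy=4,interpolation=cv2.INTER_CUBIC); print(S.shape)
cv2.imwrite("pics/c8.png",S[560:1160])
```

```text
19.9 [0.52544942 0.01245578 0.17138191] [ 3.14132108e+00 -2.65228255e-03 -6.42734262e-02] 0.06878989708861312 [ 0.51758144  0.23102272 -0.86223142]
[[319. 291.]
 [237. 284.]
 [217. 313.]
 [319. 240.]
 [319. -73.]]
(1160, 800, 3)
```

View pics/w8.png

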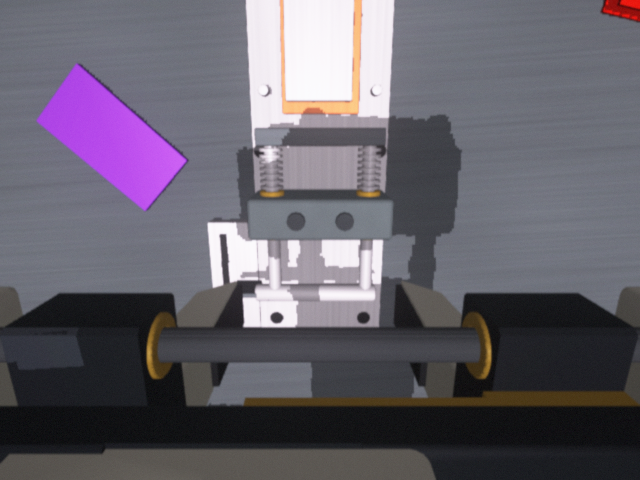

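Plate is square on the copper, px (283–355, 0–102), with an even orange margin, and the bar is at row 292 as predicted. That was my tenth picture, so the rest is by numbers. Next I'll turn over the bar so the wrist camera sits above the pointer and mark.

Emit:
step_arm:
  commands:
    - {"translation": [-24.4, 0, 0], "roll": 0}
    - {"translation": [-24.4, 0, 0], "roll": 0}
    - {"translation": [0, 0, 0], "roll": -0.121}
    - {"translation": [0, 0, 0], "roll": -0.121}
    - {"translation": [0, 0, 0], "roll": -0.121}
    - {"translation": [0, 0, 0], "roll": -0.121}
    - {"translation": [0, 0, 0], "roll": -0.121}
    - {"translation": [0, 0, 0], "roll": -0.121}
    - {"translation": [0, 0, 0], "roll": -0.121}
    - {"translation": [0, 0, 0], "roll": -0.121}
    - {"translation": [0, 0, 0], "roll": -0.121}
    - {"translation": [0, 0, 0], "roll": -0.121}
    - {"translation": [0, 0, 0], "roll": -0.121}
    - {"translation": [0, 0, 0], "roll": -0.121}
    - {"translation": [0, 0, 0], "roll": -0.119}
    - {"translation": [0, 0, 0], "roll": 0}
    - {"translation": [0, 0, 0], "roll": 0}
    - {"translation": [0, 0, 0], "roll": 0}
    - {"translation": [0, 0, 0], "roll": 0}
  fingers: 0.45

```text
time: 21.53
tool_pos: [0.4753, 0.0158, 0.1706]
tool_rot: [3.142, 0.0, 1.504]
contact_force: [-0.5, -0.7, -0.1]
opening: 0.0413
grip_force: 0.0
```

```bash
cat >> jig.py <<'E'
yaw=np.radians(-3.65);R=np.array([[np.cos(yaw),-np.sin(yaw)],[np.sin(yaw),np.cos(yaw)]])
def J(x,y,z): return [*(np.array([576.6,9.1])+R@[x,y])/1000,z/1000]
def jig(w): return (R.T@(np.array(w[:2])*1000-[576.6,9.1])).round(1)
E
python3 - <<'E'
from jig import *
o=observe();print(o["time"],o["tool_pos"],o["tool_rot"],o["opening"],jig(o["tool_pos"]))
cal=get_calibration("wrist");im=read_camera("wrist")[:,:,::-1].copy();cv2.imwrite("pics/w9.png",im)
np.savez("w9.npz",K=cal["camera_matrix"],T=cal["world_from_camera"]);print(cal["world_from_camera"][:3,3],jig(cal["world_from_camera"][:2,3]))
for n in ["bar","pointer","mark"]:
    print(n,[(jig(d["at"]),round(d["at"][2],3),round(d["confidence"],2)) for d in search_frame("wrist",n)][:3])
print(proj(cal,[J(-100,70,30),J(-121,84,42),J(-100,0,46),J(-100,60,46)]).round(0))
# rectify at z=36 in jig frame, 1 px = 1 mm; ascii
xs=np.arange(-145,-80);ys=np.arange(110,50,-2)
P=proj(cal,[J(x,y,30) for y in ys for x in xs]).astype(np.float32)
g=cv2.cvtColor(im,cv2.COLOR_BGR2GRAY)
v=cv2.remap(g,P[:,0].reshape(len(ys),-1),P[:,1].reshape(len(ys),-1),cv2.INTER_LINEAR)
for y,r in zip(ys,v): print(f"{y:4d} "+"".join(" .:-=+*#%@"[int(a)*10//256] for a in r))
E
```

```text
21.5333 [0.47528749 0.01578516 0.17063028] [3.14153191e+00 9.12164386e-05 1.50436286e+00] 0.04134144605092297 [-101.5    0.2]
[0.47931366 0.09029422 0.32878533] [-102.3   74.8]
bar [(array([-0.1,  8.7]), 0.051, 0.79)]
pointer [(array([-1.6,  8.1]), 0.053, 0.7)]
mark [(array([-127. ,   87.3]), 0.021, 0.85), (array([98.9,  1.6]), 0.03, 0.27)]
[[321. 140.]
 [292. 121.]
 [322. 235.]
 [322. 155.]]
 110 =================================================================
 108 =================================================================
 106 =================================================================
 104 =================================================================
 102 =================================================================
 100 ==================+==============================================
  98 =================================+===============================
  96 ++++++++++*+*++++++++++++++++++++++++++++++++++++++++++++++++++++
  94 @@@@@@@@@@@@@@@%###%@@@@@@@@@@@@@@@@@@@@@@@@@@@@@@@@@@@@@@@@@@@@@
  92 @@@@@@@@@@@@@@@#+++-+%@@@@@@%@@@@@@@@@@@@@@@@@@@@@@@@@@@@@@@
[... 725 characters left out ...]
@@@@@@@@@@@@@@@@@@@@@@@@@@@@@@@@@@@@@@@*+++#@@@@@@@@@@@@@@@@@
  68 @@@@@@@@@@@@@@@@@@@@@@@@@@@@@@@@@@@@@@@@@@%*++++#@@@@@@@@@@@@@@@@
  66 @@@@@@@@@@@@@@@@@@@@@@@@@@@@@@@@@@@@@@@@@@%***++*%@@@@@@@@@@@@@@@
  64 @@@@@@@@@@@@@@@@@@@@@@@@@@@@@@@@@@@@@@@@@@%***++*#@@@@@@@@@@@@@@@
  62 @@@@@@@@@@@@@@@@@@@@@@@@@@@@@@@@@@@@@@@@@@%**+++*#@@@@@@@@@@@@@@@
  60 @@@@@@@@@@@@@@@@@@@@@@@@@@@@@@@@@@@@@@@@@@%***++*#@@@@@@@@@@@@@@@
  58 @@@@@@@@@@@@@@@@@@@@@@@@@@@@@@@@@@@@@@@@@@%*++++*#@@@@@@@@@@@@@@@
  56 @%%@@@@@@@@@@@@@@@@@@@@@@@@@@%%@@@%%%%%@@%#++++++*%@@@@@@@@@@@@@@
  54 @@@@@@@@@@@@@@@@@@@@@@@@@@@@@@@@@@@@@@@@@@%*++++*#%@@@@@@@@@@@@@@
  52 @@@@@@@@@@@@@@@@@@@@@@@@@@@@@@@@@@@@@@@@@@%*++++**%@@@@@@@@@@@@@@
```

```bash
cat > prof.py <<'E'
from jig import *
import sys
def prof(tag,x0,x1,ya,yb,z,st=.5,im=None,cal=None):
    xs=np.arange(x0,x1,st);ys=np.arange(ya,yb,1.)
    P=proj(cal,[J(x,y,z) for y in ys for x in xs]).astype(np.float32)
    v=cv2.remap(im,P[:,0].reshape(len(ys),-1),P[:,1].reshape(len(ys),-1),cv2.INTER_LINEAR).astype(float).mean(0)
    return xs,v
if __name__=="__main__":
    n=sys.argv[1]; px=float(sys.argv[2]); d=np.load(n+".npz");cal=dict(camera_matrix=d["K"],world_from_camera=d["T"]);g=cv2.imread(f"pics/{n}.png",0)
    for t,a in (("mark z42",(-134,-118,78,90,42)),("pointer z30",(px-7,px+7,58,68,30))):
        x,v=prof(t,*a,im=g,cal=cal); print(t); print(" ".join(f"{p:.1f}:{int(q)}" for p,q in zip(x,v)))
E
python3 prof.py w9 -100
```

```text
mark z42
-134.0:237 -133.5:240 -133.0:240 -132.5:241 -132.0:241 -131.5:241 -131.0:241 -130.5:239 -130.0:234 -129.5:213 -129.0:187 -128.5:162 -128.0:155 -127.5:153 -127.0:152 -126.5:148 -126.0:132 -125.5:107 -125.0:82 -124.5:78 -124.0:92 -123.5:124 -123.0:153 -122.5:171 -122.0:185 -121.5:205 -121.0:227 -120.5:243 -120.0:249 -119.5:250 -119.0:250 -118.5:251
pointer z30
-107.0:250 -106.5:250 -106.0:250 -105.5:250 -105.0:250 -104.5:249 -104.0:248 -103.5:246 -103.0:223 -102.5:195 -102.0:163 -101.5:154 -101.0:154 -100.5:156 -100.0:153 -99.5:147 -99.0:137 -98.5:138 -98.0:147 -97.5:162 -97.0:174 -96.5:183 -96.0:205 -95.5:225 -95.0:245 -94.5:248 -94.0:249 -93.5:249
```

Emit:
step_arm:
  commands:
    - {"translation": [0, 1, 20], "roll": 0}
    - {"translation": [0, 0, 35], "roll": 0}
    - {"translation": [0, 0, 35], "roll": 0}
    - {"translation": [0, 0, 25], "roll": 0}
    - {"translation": [0, 0, 15], "roll": 0}
    - {"translation": [0, 0, 8], "roll": 0}
    - {"translation": [0, 0, 5], "roll": 0}
    - {"translation": [0, 0, 0], "roll": 0}
    - {"translation": [0, 0, 0], "roll": 0}
    - {"translation": [0, 0, 0], "roll": 0}

```text
time: 22.57
tool_pos: [0.4768, 0.0157, 0.0287]
tool_rot: [3.139, 0.0, 1.507]
contact_force: [0.1, -0.1, -0.1]
opening: 0.0411
grip_force: 0.0
```

Emit:
step_arm:
  commands:
    - {"translation": [0, 0, 0], "roll": 0}
    - {"translation": [0, 0, 0], "roll": 0}
    - {"translation": [0, 0, 0], "roll": 0}
    - {"translation": [0, 0, 0], "roll": 0}
    - {"translation": [0, 0, 0], "roll": 0}
    - {"translation": [0, 0, 0], "roll": 0}
    - {"translation": [0, 0, 0], "roll": 0}
    - {"translation": [0, 0, 0], "roll": 0}
  fingers: 0
  grip_force: 50

```text
time: 23.23
tool_pos: [0.4772, 0.0157, 0.028]
tool_rot: [3.139, 0.0, 1.507]
contact_force: [5.1, 0.0, -2.0]
opening: 0.0124
grip_force: 50.0
```

```bash
cat > snap.py <<'E'
from prof import *
n,px,mz=sys.argv[1],float(sys.argv[2]),42
o=observe();print(o["time"],o["tool_pos"],o["tool_rot"][2],o["opening"],o["contact_force"],o["torque"].round(2),"jig",jig(o["tool_pos"]))
cal=get_calibration("wrist");im=read_camera("wrist")[:,:,::-1].copy();cv2.imwrite(f"pics/{n}.png",im)
np.savez(n+".npz",K=cal["camera_matrix"],T=cal["world_from_camera"]);print("cam",jig(cal["world_from_camera"][:2,3]),cal["world_from_camera"][2,3])
g=cv2.cvtColor(im,cv2.COLOR_BGR2GRAY)
for t,a in (("mark z42",(-134,-118,78,90,42)),("pointer z30",(px-7,px+7,60,68,30))):
    x,v=prof(t,*a,im=g,cal=cal); print(t); print(" ".join(f"{p:.1f}:{int(q)}" for p,q in zip(x,v)))
xs=np.arange(-145,-80);ys=np.arange(98,50,-2);P=proj(cal,[J(x,y,30) for y in ys for x in xs]).astype(np.float32)
v=cv2.remap(g,P[:,0].reshape(len(ys),-1),P[:,1].reshape(len(ys),-1),cv2.INTER_LINEAR)
for y,r in zip(ys,v): print(f"{y:4d} "+"".join(" .:-=+*#%@"[int(a)*10//256] for a in r))
E
python3 snap.py w10 -100
```

```text
23.2333 [0.47723848 0.01566722 0.02799036] 1.506708441408334 0.012371288000364319 [ 5.11120525e+00  4.67115119e-03 -2.01792809e+00] [ 0.05 -0.91  0.04] jig [-99.6   0.2]
cam [-100.9   74.8] 0.18612945051121357
mark z42
-134.0:233 -133.5:198 -133.0:205 -132.5:226 -132.0:232 -131.5:230 -131.0:237 -130.5:237 -130.0:234 -129.5:211 -129.0:150 -128.5:137 -128.0:138 -127.5:139 -127.0:140 -126.5:141 -126.0:131 -125.5:87 -125.0:56 -124.5:53 -124.0:53 -123.5:54 -123.0:53 -122.5:55 -122.0:86 -121.5:147 -121.0:166 -120.5:169 -120.0:177 -119.5:210 -119.0:240 -118.5:247
pointer z30
-107.0:242 -106.5:242 -106.0:242 -105.5:242 -105.0:242 -104.5:242 -104.0:242 -103.5:241 -103.0:211 -102.5:141 -102.0:132 -101.5:143 -101.0:145 -100.5:144 -100.0:142 -99.5:137 -99.0:120 -98.5:109 -98.0:135 -97.5:157 -97.0:159 -96.5:163 -96.0:190 -95.5:230 -95.0:241 -94.5:242 -94.0:242 -93.5:241
  98 =================================================================
  96 =================================================================
  94 +#############+++=:+#############################################
  92 %@@@@@@@@@@@
[... 773 characters left out ...]
@@@@@@@@@@@@@@@@@@@@@@@@@@@@@@@@@@@@@@%=++=%@@@@@@@@@@@@@@@@@
  68 #@@@@@@@@@@@@@@@@@@@@@@@@@@@@@@@@@@@@@@@@@%+++=+*%@@@@@@@@@@@@@@@
  66 #@@@@@@@@@@@@@@@@@@@@@@@@@@@@@@@@@@@@@@@@@%+++=+*%@@@@@@@@@@@@@@@
  64 %@@@@@@@@@@@@@@@@@@@@@@@@@@@@@@@@@@@@@@@@@%+++=+**@@@@@@@@@@@@@@@
  62 #@@@@@@@@@@@@@@@@@@@@@@@@@@@@@@@@@@@@@@@@@%+++=+*#@@@@@@@@@@@@@@@
  60 %@@@@@@@@@@@@@@@@@@@@@@@@@@@@@@@@@@@@@@@@@%+++=+**@@@@@@@@@@@@@@@
  58 #@@@@@@@@@@@@@@@@@@@@@@@@@@@@@@@@@@@@@@@@@%+++=+**@@@@@@@@@@@@@@@
  56 %%%%%%%%%%%%%%%%%%%%%%%%%%%%%%%%%%%%%%%%%%#+++==++%%%%%%%%%%%%%%%
  54 @@@@@@@@@@@@@@@@@@@@@@@@@@@@@@@@@@@@@@@@@@%+++=+**%@@@@@@@@@@@@@@
  52 @@@@@@@@@@@@@@@@@@@@@@@@@@@@@@@@@@@@@@@@@@#=++=+**%@@@@@@@@@@@@@@
```

Emit:
step_arm:
  commands:
    - {"translation": [0, -1, 0], "roll": 0}
    - {"translation": [0, -2, 0], "roll": 0}
    - {"translation": [0, -3, 0], "roll": 0}
    - {"translation": [0, -4, 0], "roll": 0}
    - {"translation": [0, -4, 0], "roll": 0}
    - {"translation": [0, -4, 0], "roll": 0}
    - {"translation": [0, -3, 0], "roll": 0}
    - {"translation": [0, -2, 0], "roll": 0}
    - {"translation": [0, -1, 0], "roll": 0}
    - {"translation": [0, 0, 0], "roll": 0}
    - {"translation": [0, 0, 0], "roll": 0}
    - {"translation": [0, 0, 0], "roll": 0}
    - {"translation": [0, 0, 0], "roll": 0}

```text
time: 24.37
tool_pos: [0.4552, 0.0171, 0.028]
tool_rot: [3.135, 0.0, 1.506]
contact_force: [11.8, 1.5, -8.3]
opening: 0.0126
grip_force: 50.0
```

```bash
python3 snap.py w11 -124
```

```text
24.3667 [0.45515627 0.01705355 0.02801169] 1.5064494906013883 0.012554536877155718 [11.81888693  1.54281023 -8.27581402] [ 0.18 -1.85  0.01] jig [-121.7    0.2]
cam [-123.6   74.8] 0.18616670850642197
mark z42
-134.0:234 -133.5:233 -133.0:234 -132.5:233 -132.0:233 -131.5:232 -131.0:231 -130.5:229 -130.0:224 -129.5:195 -129.0:144 -128.5:139 -128.0:139 -127.5:139 -127.0:138 -126.5:138 -126.0:132 -125.5:107 -125.0:143 -124.5:164 -124.0:166 -123.5:172 -123.0:203 -122.5:239 -122.0:245 -121.5:245 -121.0:244 -120.5:244 -120.0:244 -119.5:244 -119.0:226 -118.5:162
pointer z30
-131.0:244 -130.5:244 -130.0:244 -129.5:244 -129.0:244 -128.5:244 -128.0:243 -127.5:244 -127.0:243 -126.5:243 -126.0:243 -125.5:241 -125.0:204 -124.5:136 -124.0:129 -123.5:140 -123.0:141 -122.5:140 -122.0:138 -121.5:132 -121.0:115 -120.5:106 -120.0:139 -119.5:157 -119.0:159 -118.5:159 -118.0:170 -117.5:210
  98 =================================================================
  96 =================================================================
  94 ###############*+++=#############################################
  92 
[... 785 characters left out ...]
@@@@@@@@@@@@@@@@%=++=%@@@@@@@@@@@@@@@@@@@@@@@@@@@@@@@@@@@@@@@
  68 @@@@@@@@@@@@@@@@@@@@%+++=**#@@@@@@@@@@@@@@@@@@@@@@@@@@@@@@@@@@@@@
  66 @@@@@@@@@@@@@@@@@@@@#=++=+*#@@@@@@@@@@@@@@@@@@@@@@@@@@@@@@@@@@@@@
  64 @@@@@@@@@@@@@@@@@@@@%+++=+**@@@@@@@@@@@@@@@@@@@@@@@@@@@@@@@@@@@@@
  62 @@@@@@@@@@@@@@@@@@@@#+++=+**@@@@@@@@@@@@@@@@@@@@@@@@@@@@@@@@@@@@@
  60 @@@@@@@@@@@@@@@@@@@@#+++=+**@@@@@@@@@@@@@@@@@@@@@@@@@@@@@@@@@@@@@
  58 @@@@@@@@@@@@@@@@@@@@#+++=+**@@@@@@@@@@@@@@@@@@@@@@@@@@@@@@@@@@@@@
  56 %%%%%%%%%%%%%%%%%%%%*+++==++*%%%%%%%%%%%%%%%%%%%%%%%%%%%%%%%%%%%%
  54 @@@@@@@@@@@@@@@@@@@@#=++=+**#@@@@@@@@@@@@@@@@@@@@@@@@@@@@@@@@@@@@
  52 @@@@@@@@@@@@@@@@@@@@#=++=+*@@@@@@@@@@@@@@@@@@@@@@@@@@@@@@@@@@@@@@
```

Emit:
step_arm:
  commands:
    - {"translation": [0, -1.2, 0], "roll": 0}
    - {"translation": [0, -1.6, 0], "roll": 0}
    - {"translation": [0, -1.2, 0], "roll": 0}
    - {"translation": [0, -0.8, 0], "roll": 0}
    - {"translation": [0, 0, 0], "roll": 0}
    - {"translation": [0, 0, 0], "roll": 0}
    - {"translation": [0, 0, 0], "roll": 0}
    - {"translation": [0, 0, 0], "roll": 0}
    - {"translation": [0, 0, 0], "roll": 0}
    - {"translation": [0, 0, 0], "roll": 0}

```text
time: 25.25
tool_pos: [0.4508, 0.0173, 0.028]
tool_rot: [3.134, 0.0, 1.506]
contact_force: [12.8, 1.6, -10.1]
opening: 0.0124
grip_force: 50.0
```

```bash
python3 snap.py w12 -127 | head -8
python3 - <<'E'
from h import *
cal=get_calibration("top");im=read_camera("top")[:,:,::-1].copy();hsv=cv2.cvtColor(im,cv2.COLOR_BGR2HSV)
cv2.imwrite("pics/top2.png",im);p=proj(cal,[.6734,.0029,.027])[0].round().astype(int);print(p,hsv[p[1],p[0]])
for x in np.arange(.600,.735,.005): print(int(x*1000),[int(v) for y in (0.033,.003,-.026) for v in [hsv[tuple(proj(cal,[x,y,.02])[0].round().astype(int)[::-1])][1]]],end=" ")
E
```

```text
25.25 [0.45084702 0.01732421 0.02802844] 1.5064467762199327 0.01244628370799436 [ 12.78410765   1.5944006  -10.05561167] [ 0.2  -2.05  0.04] jig [-126.     0.2]
cam [-128.    74.8] 0.1861756507784768
mark z42
-134.0:233 -133.5:233 -133.0:233 -132.5:232 -132.0:231 -131.5:230 -131.0:229 -130.5:227 -130.0:232 -129.5:207 -129.0:144 -128.5:138 -128.0:138 -127.5:137 -127.0:137 -126.5:137 -126.0:129 -125.5:126 -125.0:155 -124.5:165 -124.0:178 -123.5:218 -123.0:242 -122.5:244 -122.0:244 -121.5:243 -121.0:243 -120.5:243 -120.0:241 -119.5:207 -119.0:159 -118.5:172
pointer z30
-134.0:244 -133.5:244 -133.0:244 -132.5:244 -132.0:244 -131.5:244 -131.0:244 -130.5:244 -130.0:243 -129.5:233 -129.0:156 -128.5:125 -128.0:136 -127.5:141 -127.0:139 -126.5:138 -126.0:135 -125.5:123 -125.0:107 -124.5:125 -124.0:154 -123.5:159 -123.0:158 -122.5:159 -122.0:170 -121.5:211 -121.0:240 -120.5:243
  98 =================================================================
  96 =================================================================
[311 200] [158  13 219]
600 [7, 9, 8] 605 [9, 9, 9] 610 [12, 9, 8] 615 [16, 69, 7] 620 [163, 163, 10] 625 [156, 38, 16] 630 [139, 10, 26] 635 [143, 11, 35] 640 [162, 12, 53] 645 [161, 12, 78] 650 [157, 12, 123] 655 [157, 12, 138] 660 [134, 13, 136] 665 [129, 12, 141] 670 [125, 12, 154] 675 [100, 13, 154] 680 [71, 11, 159] 685 [38, 12, 163] 690 [28, 13, 161] 695 [9, 14, 164] 700 [10, 12, 163] 705 [10, 12, 162] 710 [13, 10, 163] 715 [10, 12, 168] 720 [10, 12, 155] 725 [10, 15, 16] 730 [14, 0, 17]
```

Emit:
step_arm:
  commands:
    - {"translation": [0, -0.3, 0], "roll": 0}
    - {"translation": [0, 0, 0], "roll": 0}
    - {"translation": [0, 0, 0], "roll": 0}
    - {"translation": [0, 0, 0], "roll": 0}
    - {"translation": [0, 0, 0], "roll": 0}
    - {"translation": [0, 0, 0], "roll": 0}
    - {"translation": [0, 0, 0], "roll": 0}
    - {"translation": [0, 0, 0], "roll": 0}
    - {"translation": [0, 0, 0], "roll": 0}
    - {"translation": [0, 0, 0], "roll": 0}

```text
time: 26.18
tool_pos: [0.4507, 0.0173, 0.028]
tool_rot: [3.134, 0.0, 1.506]
contact_force: [13.4, 2.1, -10.2]
opening: 0.0126
grip_force: 50.0
```

```bash
python3 snap.py w13 -127 | head -6; python3 -c "
from cell import *
print(hand_in())"
```

```text
26.1833 [0.4507071  0.01733208 0.02803676] 1.5063642705158482 0.012589538317465242 [ 13.44537164   2.07852068 -10.19010374] [ 0.22 -2.15  0.04] jig [-126.2    0.2]
cam [-128.2   74.8] 0.18617889331737777
mark z42
-134.0:232 -133.5:233 -133.0:233 -132.5:233 -132.0:232 -131.5:230 -131.0:230 -130.5:229 -130.0:233 -129.5:197 -129.0:140 -128.5:137 -128.0:137 -127.5:137 -127.0:137 -126.5:136 -126.0:129 -125.5:125 -125.0:158 -124.5:166 -124.0:181 -123.5:218 -123.0:242 -122.5:244 -122.0:243 -121.5:243 -121.0:243 -120.5:243 -120.0:239 -119.5:206 -119.0:161 -118.5:170
pointer z30
-134.0:244 -133.5:244 -133.0:244 -132.5:244 -132.0:244 -131.5:244 -131.0:244 -130.5:244 -130.0:242 -129.5:208 -129.0:138 -128.5:127 -128.0:140 -127.5:140 -127.0:139 -126.5:137 -126.0:132 -125.5:117 -125.0:109 -124.5:138 -124.0:158 -123.5:159 -123.0:159 -122.5:160 -122.0:170 -121.5:211 -121.0:239 -120.5:243
the job is handed in; nothing more can be done
None
```

The job is handed in at 26 s: the copper sheet and the steel plate are set down flat and square in the nest close to the stop bar, and the arm is holding the cross-bar handle with the pointer level with the index mark, to within about 0.5 mm by the wrist camera.

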